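Fill the gap in the crimping row

TASK

Fill the gap in the crimping row: stand the orange-marked film canister upright midway between the two black-marked row canisters and in line with them, and lay the orange-bossed lid flat, boss up, midway between the two black-bossed row lids and in line with those. Set both down gently on the worktop instead of dropping them, in either order, and leave the other things where they stand.

Things in the scene. Friction and masses are not known exactly. Their poses are not given: they have to be found in the camera images.
- canister_center (a point): the loose grey metal film canister, upright cylinder 58 mm in diameter and 75 mm high, with a coloured band round it and a black film spool showing in its mouth, about 0.22 kg; the one with the orange band (12 mm wide, above mid-height) and orange spool hub. The point is its centre, half-way up (37.5 mm above its underside).
- canister: the same loose canister; the origin is the centre of its underside, z along its axis (up). Its yaw means nothing.
- lid_center (a point): the loose aluminium lid lying flat: round flange 66 mm in diameter and 8 mm thick, with a coloured grip boss 28 mm in diameter on top, in the middle, standing 30 mm above the flange (38 mm high in all), about 0.06 kg; the one with the orange boss. The point is on its axis, half-way up (19 mm above its underside); the boss reaches from 11 mm below to 19 mm above this point.
- lid: the same loose lid; the origin is the centre of its underside, z along its axis (boss up). Its yaw means nothing.
- row_left: left canister of the row (seen from the robot), same size as the loose one but with a black band and white spool hub, standing freely. Origin: centre of its underside. Axes: x is square to the row, from the row's canisters to the row's lids (away from the robot); y runs along the row towards the left canister; z up. The right one stands 210 mm away along -y, so the gap's middle is 105 mm from either.
- row_right: right canister of the row, same as the left; origin at the centre of its underside, same axes.
- lid_left: lid of the left row canister, same size as the loose lid but with a black boss, lying freely on the worktop just beyond that canister, on the side away from the robot, centres 90 mm apart (28 mm between their edges). Origin: centre of its underside, same axes as the row canister.
- lid_right: lid of the right row canister, likewise beyond it, 210 mm from the left lid; origin at the centre of its underside.
- dish: white porcelain lens dish, round, 100 mm across the rim, 30 mm high, loose bystander; origin at the centre of its underside.
- eyecup: black rubber eyecup, 72 mm across the top, 45 mm high, loose bystander; origin at the centre of its underside.
- filter_ring: blue anodised filter ring, 82 mm across, 14 mm high, lying flat beyond the row's lids, loose bystander; origin at the centre of its underside. Apart from the listed things, a fixed green cast-iron hand press 335 mm high, its lever up to 620 mm, stands at the right end of the worktop (0.45 m or more to the right of the robot's centre line); it is not to be used.
Mind the look-alikes: they are no part of the job. Leave any red look-alike of the lid alone.

How it is judged:
At the end, for the whole second after the job is handed in: The loose canister stands upright on the worktop within 16 mm (along and across the row) of the middle between the two row canisters; the loose lid lies flat on the worktop, boss up, within 16 mm (along and across) of the middle between the two row lids; both at rest and released (x of canister_center in the frame of row_left between -0.016 and 0.016 m and y of canister_center in the frame of row_left between -0.121 and -0.089 m and x of lid_center in the frame of row_left between 0.074 and 0.106 m and y of lid_center in the frame of row_left between -0.121 and -0.089 m and angle between each of canister_center, lid_center's own z axis and vertical below 0.08 rad and height (world z) of canister_center below 0.042 m and height (world z) of lid_center below 0.0235 m and linear speed of each of canister, lid below 0.02 m/s); the robot touches nothing.
It fails at once if a row canister is shifted by more than 10 mm (distance of any of row_left, row_right from where it was at the start of the episode above 0.01 m).
It fails at once if a row lid is shifted by more than 10 mm (distance of any of lid_left, lid_right from where it was at the start of the episode above 0.01 m).
It fails at once if the dish, the eyecup or the filter ring is shifted by more than 10 mm (distance of any of dish, eyecup, filter_ring from where it was at the start of the episode above 0.01 m).
It fails at once if the canister is dropped: let go of more than 30 mm above the worktop (height (world z) of canister_center above 0.0675 m and contact force between the fingers and canister below 0.01 N).
It fails at once if the lid is dropped: let go of more than 30 mm above the worktop (height (world z) of lid_center above 0.049 m and contact force between the fingers and lid below 0.01 N).
It also fails if it takes over 61 s, if anything falls off the work surface, if the arm or the gripper's body presses on something with over 40 N, if the wrist force passes 120 N, or if a joint passes its speed limit or range.

ROBOT

A 6-joint arm with a two-finger parallel gripper is mounted at the origin on the work surface. World frame = base frame: x ahead of the robot, y to its left, z up, the work surface at z = 0. Lengths are in m, angles in rad, forces in N, time in s.
With the tool pointing down it reaches from about 0.4 to 0.925 m from the base axis. Payload 12.5 kg.
Tool frame: the origin (TCP) lies on the centre line of the jaws, within the pads' length; the fingertips stand 19 mm ahead of it and the grasp point (between the pads) is the TCP; z points along the fingers, y is the line along which they close (so a half turn about z gives the same grasp; the last joint's range is limited). The gripper opens to 95 mm and grips with 3 to 60 N. Pads are 20 mm wide; open, the fingers measure 119 mm over their backs; the gripper's body (75 mm by 180 mm) begins 59 mm behind the grasp point.
Start: joints at [-1.423, 0.491, 1.559, -0, 1.092, -0.106], TCP at [0.157, -0.605, 0.234] pointing down, gripper open.
Joint ranges: [-3.1, 3.1], [-0.84, 2.19], [0.05, 2.79], [-1.13, 4.28], [0.06, 2.93], [-2.69, 2.69]. Speed limits (rad/s): [2.22, 2.22, 2.79, 3.14, 3.14, 3.14].

INTERFACE

Orientations are given as a unit quaternion [w, x, y, z].
In Python, from workcell import state, snapshot, finish_job gives the robot as it stands.
- The arm moves only by the tool servo_tool, never from a script. Its argument "targets" is a list of rows, each an object with "delta_pos": the shift along the world's x, y, z each as a share of 0.25 m, from -1 to 1, a list of three; "delta_rot": the turn, a rotation vector about the world's x, y, z each as a share of 30 degrees, from -1 to 1, a list of three. In form: [{"delta_pos": [dx, dy, dz], "delta_rot": [rx, ry, rz]}, ...]. A call has 1 to 20 rows; each row shifts and turns the commanded pose from where the row before left it; what a row does not reach is not made up. A row lasts 1/8 s, in which the tool goes at most 62.5 mm and 10.7 degrees, less where a joint would pass 70% of its speed; a pose out of reach is approached as far as the arm can. A call with a number of a shift or a turn outside -1 to 1 is refused whole. A call with a gripper value outside its range is refused whole. "hand" is the gripper's target within -1 to 1 (fully open at 1, half-way at 0, shut at -1), set as the call begins (left out, the last holds). The fingers move at their own pace and stop on an object; "force" is the grip in N (left out, the last holds). Time passes only in rows, so rows that do not move let the fingers close. It gives the time, the measured TCP pose, the force, the opening and the grip force at its end, in the units of the state.
- state(): the state, without advancing time (a new reading comes with each control period).
- snapshot(name): name is "side" or "top" or "wrist"; returns a dict with "image" (480x640x3 uint8, red, green, blue), "camera_matrix" (3x3 intrinsics, pixels), "extrinsics" (4x4, takes a point from camera to world coordinates); the wrist camera has in their place "T_tool_cam" (4x4, takes a point from camera to tool coordinates, whose origin is the TCP and whose axes are the flange's). Camera axes: x right, y down, z forward; pixel columns grow to the right and rows downward; lengths in m; the calibration is good to about 2 mm. The wrist camera is an equidistant fisheye: a pixel r from the principal point sees the ray r / f radians off the axis. A picture is of the moment at which its call begins: read the wrist's pose just before it. There is no depth.
- finish_job(): hands the job in; it is judged then, once.
The state is a dict: "time_s": time; "qpos": joint angles; "qd": joint speeds; "joint_torque": joint torques, N m; "ee_pos": TCP position; "orientation": TCP orientation; "force": force on the tool from outside, world axes, zero at the start; "ft_torque": the same for the moment, N m; "grip_width": finger opening in m; "grip_force": force on a finger pad.
Only numpy, scipy, OpenCV 4.12 (cv2) and the standard library are available. Lean on these libraries where they do the work, as an engineer would, in place of code of your own. Each camera call takes 0.05 s, during which the arm holds its last target. There are 200 camera calls.

## Working session

There is one attempt and no reset: what is moved stays moved. The work goes in short steps, Python scripts to look and compute and a tool call to move; the robot and the scene stay as the last step left them, time stands still between calls to the robot, and variables do not carry over. Pictures are saved under pics/ and viewed, at most 10 in all, crops included, and the job is handed in when it is done.

Besides the shell and the picture viewer there is one more tool, called after ">>>" as a command line: name --argument value ..., lists and objects as JSON in quotes. servo_tool: Moves the arm, as the interface text tells. Its arguments: {"type":"object","properties":{"targets":{"type":"array"},"hand":{"type":"number"},"force":{"type":"number"}},"required":["targets"]}

```bash
mkdir -p pics; python3 - <<'E'
from workcell import state,snapshot
import cv2,pickle,numpy as np
s=state();print(s['time_s'],s['ee_pos'],s['orientation'],s['grip_width'])
for n in('top','side'):
    d=snapshot(n);pickle.dump(d,open(f'{n}0.pkl','wb'))
    cv2.imwrite(f'pics/{n}0.png',d['image'][:,:,::-1]);print(n,np.round(d['camera_matrix'],1).tolist(),np.round(d['extrinsics'],3).tolist())
E
```

```text
0.0 [ 0.15690166 -0.6047551   0.23305377] [-5.61314899e-04  9.91958833e-01  1.26559700e-01 -1.61212267e-05] 0.09485925356283305
top [[596.6, 0.0, 316.9], [0.0, 596.6, 250.7], [0.0, 0.0, 1.0]] [[0.017, -0.991, 0.13, 0.352], [-1.0, -0.018, -0.002, -0.056], [0.005, -0.13, -0.992, 1.594], [0.0, 0.0, 0.0, 1.0]]
side [[522.0, 0.0, 321.1], [0.0, 522.0, 234.2], [0.0, 0.0, 1.0]] [[-0.962, -0.159, 0.223, 0.283], [-0.274, 0.568, -0.776, 0.865], [-0.004, -0.807, -0.59, 0.743], [0.0, 0.0, 0.0, 1.0]]
```

View pics/top0.png

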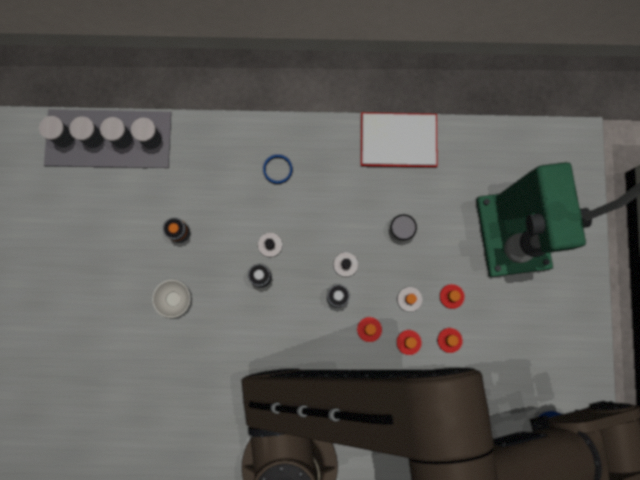

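View pics/side0.png

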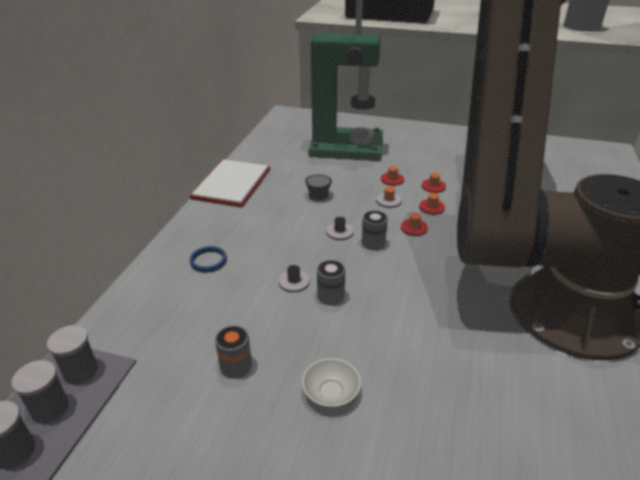

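The top view shows:
- **Row canisters (white hubs):** about (259,275) and (338,296).
- **Row lids:** (270,244) and (346,264).
- **Loose orange canister:** (174,229), the only one.
- **Filter ring, dish, eyecup:** (278,169), (172,299) and (403,228).

There are five orange-bossed lid candidates. Those at (452,296), (450,340), (409,342) and (370,329) have red flanges. The one at (410,299) has a bare aluminium flange, so it fits. The side view agrees, with that lid at about (389,197). I'll confirm it in an enlarged crop and measure.

```bash
cat > h.py <<'E'
import numpy as np,cv2,pickle
def ray(d,uv):
    K=d['camera_matrix'];T=np.array(d['extrinsics'])
    v=T[:3,:3]@np.linalg.inv(K)@np.array([*uv,1.]);return T[:3,3],v
def plane(d,uv,z):
    o,v=ray(d,uv);return o+v*(z-o[2])/v[2]
def tri(a,ua,b,ub):
    (o,v),(p,w)=ray(a,ua),ray(b,ub);t=np.linalg.lstsq(np.c_[v,-w],p-o,rcond=None)[0]
    A,B=o+v*t[0],p+w*t[1];return (A+B)/2,np.linalg.norm(A-B)
def blobs(mask,amin=15,amax=1500):
    n,_,st,c=cv2.connectedComponentsWithStats(mask.astype('uint8'))
    return [(np.round(c[i],1).tolist(),int(st[i,4]),st[i,2:4].tolist()) for i in range(1,n) if amin<st[i,4]<amax]
def masks(im):
    h=cv2.cvtColor(im,cv2.COLOR_RGB2HSV).astype(int);H,S,V=h[...,0],h[...,1],h[...,2]
    return dict(orange=(H>=6)&(H<=18)&(S>150)&(V>110),red=((H<6)|(H>174))&(S>150)&(V>90),white=(V>178)&(S<40),black=(V<45))
E
python3 - <<'E'
from h import *
for n,(r,c) in dict(top=((140,360),(120,480)),side=((150,420),(180,480))).items():
    d=pickle.load(open(n+'0.pkl','rb'));im=d['image']
    for k,m in masks(im).items():
        mm=np.zeros_like(m);mm[r[0]:r[1],c[0]:c[1]]=m[r[0]:r[1],c[0]:c[1]]
        print(n,k,blobs(mm))
im=pickle.load(open('top0.pkl','rb'))['image'];
a=cv2.resize(im[210:360,150:350],(800,600),interpolation=2)[:, :]
b=cv2.resize(im[260:360,340:480],(560,400),interpolation=2)
cv2.imwrite('pics/c1.png',np.vstack([cv2.resize(a,(560,420))[:300],cv2.resize(b,(420,300)) if 0 else cv2.resize(b,(560,300))])[:,:,::-1])
E
```

```text
top orange [([172.9, 227.7], 65, [9, 9]), ([454.8, 295.3], 106, [11, 12]), ([410.6, 298.8], 68, [10, 9]), ([370.2, 329.1], 107, [12, 12]), ([452.7, 340.3], 107, [11, 12]), ([410.7, 342.3], 111, [12, 12])]
top red [([376.5, 165.0], 32, [31, 2]), ([417.5, 166.0], 34, [34, 1]), ([450.6, 296.2], 305, [24, 23]), ([368.6, 329.1], 321, [23, 23]), ([448.4, 339.8], 315, [24, 23]), ([407.8, 342.0], 324, [24, 23])]
top white []
top black [([124.9, 143.4], 92, [13, 9]), ([151.1, 143.9], 138, [19, 10]), ([478.0, 207.6], 28, [3, 17]), ([173.2, 228.4], 126, [17, 17]), ([183.6, 237.2], 61, [14, 14]), ([394.3, 235.4], 26, [12, 10]), ([269.3, 244.0], 52, [8, 9]), ([345.7, 263.7], 47, [8, 8]), ([258.7, 274.4], 119, [18, 18]), ([338.1, 295.5], 97, [17, 17])]
side orange [([393.0, 168.8], 28, [7, 5]), ([434.8, 175.5], 26, [7, 4]), ([389.3, 189.4], 34, [8, 6]), ([433.1, 195.4], 47, [9, 7]), ([415.0, 216.1], 41, [9, 5]), ([231.1, 336.4], 124, [15, 12])]
side red [([391.8, 179.1], 127, [21, 10]), ([433.0, 186.0], 143, [22, 12]), ([431.5, 207.1], 168, [23, 13]), ([413.2, 227.8], 180, [24, 14])]
side white []
side black [([469.9, 167.6], 344, [14, 40]), ([318.6, 192.8], 118, [17, 13]), ([465.7, 234.3], 622, [22, 70]), ([339.4, 225.9], 36, [7, 9]), ([373.7, 231.7], 42, [20, 6]), ([293.5, 276.7], 43, [9, 11]), ([222.5, 337.8], 55, [11, 18]), ([240.8, 338.2], 28, [8, 12])]
```

View pics/c1.png

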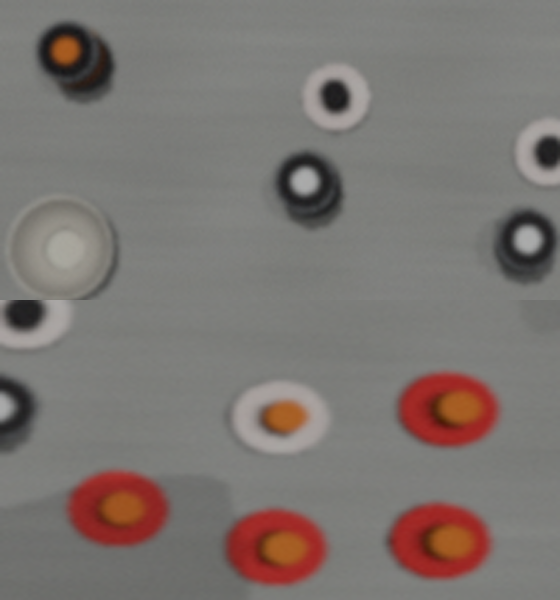

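The crop confirms it: the lid at (410,299) has an aluminium flange and an orange boss, and its four neighbours are red. The canister at (174,229) has the orange hub. Next I'll measure the centres.

```bash
python3 - <<'E'
from h import *
d=pickle.load(open('top0.pkl','rb'));e=pickle.load(open('side0.pkl','rb'));im=d['image']
def hull(d,c,r,f,n):   # light disc near c: hull centroid of biggest component
    h=cv2.cvtColor(d['image'],cv2.COLOR_RGB2HSV).astype(int);w=np.zeros(h.shape[:2],'uint8')
    cv2.circle(w,c,r,1,-1);m=(f(h)&(w>0)).astype('uint8')
    cs,_=cv2.findContours(m,cv2.RETR_EXTERNAL,cv2.CHAIN_APPROX_NONE);k=cv2.convexHull(max(cs,key=cv2.contourArea))
    M=cv2.moments(k);(x,y),R=cv2.minEnclosingCircle(k);print(n,'area',M['m00'],'R',round(R,1),'mec',(round(x,1),round(y,1)));return M['m10']/M['m00'],M['m01']/M['m00']
g=im[200:220,200:220].mean((0,1));print('table',g)
L={}
for n,c in dict(lidL=(270,244),lidR=(346,264),lid=(410,299)).items():
    u=hull(d,c,17,lambda h:(h[...,2]>150)|(h[...,1]>110),n);print('  flange',np.round(u,1),np.round(plane(d,u,.008),4))
for n,c in dict(canL=(259,275),canR=(338,296)).items():
    u=hull(d,c,7,lambda h:h[...,2]>110,n);L[n]=u;print('  hub',np.round(u,1),np.round(plane(d,u,.072),4))
for n,c in dict(canL=(331,268),canR=(375,217)).items():
    u=hull(e,c,9,lambda h:h[...,2]>130,n+' side');p,r=tri(d,L[n],e,u);print('  tri',np.round(p,4),r)
for n,a,b in(('can',(172.9,227.7),None),('lid boss top',(410.6,298.8),None),('L boss',(269.3,244),None),('R boss',(345.7,263.7),None)):
    print(n,np.round(plane(d,a,.072 if n=='can' else .036),4))
u=hull(e,(232,338),9,lambda h:(h[...,1]>140)&(h[...,2]>110),'can side');p,r=tri(d,(172.9,227.7),e,u);print(np.round(p,4),r)
for n,a in(('dish',(172,299)),('eyecup',(403,228)),('ring',(278,169))):print(n,np.round(plane(d,a,.03),3))
E
```

```text
table [124.82 125.73 122.82]
lidL area 390.0 R 11.6 mec (269.5, 244.0)
  flange [269.7 244. ] [0.5753 0.0668 0.008 ]
lidR area 392.0 R 11.5 mec (345.7, 263.9)
  flange [345.7 263.9] [ 0.5252 -0.138   0.008 ]
lid area 405.0 R 11.7 mec (409.9, 298.7)
  flange [409.9 298.7] [ 0.4353 -0.3093  0.008 ]
canL area 58.5 R 4.7 mec (258.5, 274.5)
  hub [258.5 274.2] [0.4877 0.0883 0.072 ]
canR area 58.0 R 4.7 mec (338.0, 295.3)
  hub [338.  295.1] [ 0.4378 -0.1158  0.072 ]
canL side area 53.0 R 5.2 mec (331.0, 267.5)
  tri [0.4868 0.0881 0.0732] 0.0017094412235864104
canR side area 33.5 R 4.6 mec (374.6, 216.0)
  tri [ 0.4373 -0.1158  0.0734] 0.0008836724078104326
can [0.6043 0.3128 0.072 ]
lid boss top [ 0.4337 -0.3067  0.036 ]
L boss [0.5714 0.0656 0.036 ]
R boss [ 0.5227 -0.1364  0.036 ]
can side area 117.0 R 7.3 mec (231.0, 336.0)
[0.6034 0.3121 0.0744] 0.00115613570457674
dish [0.423 0.316 0.03 ]
eyecup [ 0.622 -0.288  0.03 ]
ring [0.776 0.048 0.03 ]
```

Measurements check out:

| Check | Measured | Expected |
|---|---|---|
| Row canister spacing | 210.0 mm | 210 mm |
| Row lid spacing | 210.8 mm | 210 mm |
| Canister to lid | 90.6 mm | 90 mm |
| Canister hub height | about 73 mm | just below 75 mm |

The targets follow from these:
- **Canister goal:** (0.4625, -0.014)
- **Lid goal:** (0.550, -0.0355)
- **Lid pick:** (0.4345, -0.308)
- **Canister pick:** (0.604, 0.3125)
- **Yaw:** turn -28.1° to line the jaws up with the row.

First I'll move above the lid.

>>> servo_tool --targets '[{"delta_pos":[0.0925,0.099,-0.0277],"delta_rot":[0,0,-0.078]},{"delta_pos":[0.0925,0.099,-0.0277],"delta_rot":[0,0,-0.078]},{"delta_pos":[0.0925,0.099,-0.0277],"delta_rot":[0,0,-0.078]},{"delta_pos":[0.0925,0.099,-0.0277],"delta_rot":[0,0,-0.078]},{"delta_pos":[0.0925,0.099,-0.0277],"delta_rot":[0,0,-0.078]},{"delta_pos":[0.0925,0.099,-0.0277],"delta_rot":[0,0,-0.078]},{"delta_pos":[0.0925,0.099,-0.0277],"delta_rot":[0,0,-0.078]},{"delta_pos":[0.0925,0.099,-0.0277],"delta_rot":[0,0,-0.078]},{"delta_pos":[0.0925,0.099,-0.0277],"delta_rot":[0,0,-0.078]},{"delta_pos":[0.0925,0.099,-0.0277],"delta_rot":[0,0,-0.078]},{"delta_pos":[0.0925,0.099,-0.0277],"delta_rot":[0,0,-0.078]},{"delta_pos":[0.0925,0.099,-0.0277],"delta_rot":[0,0,-0.078]},{"delta_pos":[0,0,0],"delta_rot":[0,0,0]},{"delta_pos":[0,0,0],"delta_rot":[0,0,0]}]' --hand 0.2 --force 20

```text
time_s: 1.85
ee_pos: [0.4342, -0.3083, 0.1506]
orientation: [0.0, 0.993, -0.117, -0.0]
force: [0.2, -0.8, -0.0]
grip_width: 0.0568
grip_force: 0.0
```

The arm arrived as commanded. I'll check the lid position with the wrist camera before descending.

```bash
cat >> h.py <<'E'
def wrist_point(s,d,uv,z):
    from scipy.spatial.transform import Rotation as R
    K=d['camera_matrix'];x=np.array([(uv[0]-K[0][2]),(uv[1]-K[1][2])]);r=np.hypot(*x);th=r/K[0][0]
    v=np.array([*(np.sin(th)*x/r),np.cos(th)]);T=np.array(d['T_tool_cam']);q=s['orientation']
    W=R.from_quat([q[1],q[2],q[3],q[0]]).as_matrix();o=W@T[:3,3]+s['ee_pos'];v=W@T[:3,:3]@v
    return o+v*(z-o[2])/v[2]
E
python3 - <<'E'
from h import *
from workcell import state,snapshot
s=state();d=snapshot('wrist');im=d['image'];cv2.imwrite('pics/w1.png',im[:,:,::-1])
for b in blobs(masks(im)['orange'],60,50000):print(b,np.round(wrist_point(s,d,b[0],.038),4),np.round(wrist_point(s,d,b[0],.025),4))
E
```

```text
([465.9, 190.6], 933, [33, 36]) [ 0.443 -0.421  0.038] [ 0.4397 -0.4257  0.025 ]
([331.8, 223.9], 114, [17, 13]) [ 0.4411 -0.3165  0.038 ] [ 0.4377 -0.3161  0.025 ]
([351.9, 364.5], 358, [32, 14]) [ 0.3155 -0.3054  0.038 ] [ 0.306  -0.3044  0.025 ]
```

View pics/w1.png

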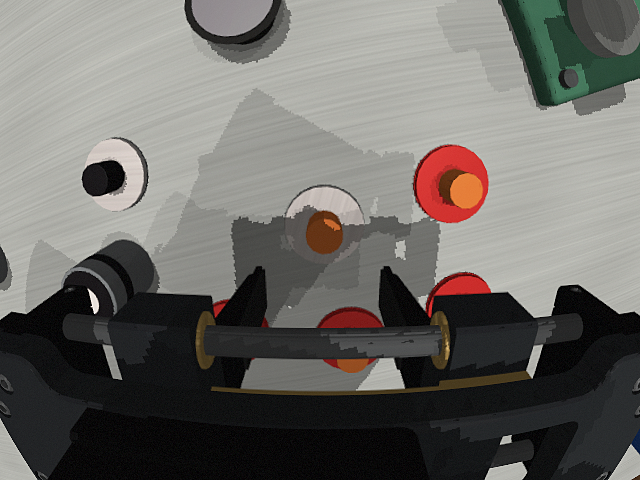

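The aluminium lid's boss is at about (324,233), centred between the fingertips at (257,268) and (387,268). The shadow splits its mask, but it agrees with the top view. I'll descend to z = 0.031, close the jaws and check.

>>> servo_tool --targets '[{"delta_pos":[0,0,-0.08],"delta_rot":[0,0,0]},{"delta_pos":[0,0,-0.08],"delta_rot":[0,0,0]},{"delta_pos":[0,0,-0.08],"delta_rot":[0,0,0]},{"delta_pos":[0,0,-0.08],"delta_rot":[0,0,0]},{"delta_pos":[0,0,-0.08],"delta_rot":[0,0,0]},{"delta_pos":[0,0,-0.04],"delta_rot":[0,0,0]},{"delta_pos":[0,0,-0.038],"delta_rot":[0,0,0]},{"delta_pos":[0,0,0],"delta_rot":[0,0,0]}]'

```text
time_s: 2.9
ee_pos: [0.4342, -0.3081, 0.0308]
orientation: [-0.0, 0.993, -0.118, -0.0]
force: [0.5, 0.1, 0.3]
grip_width: 0.0569
grip_force: 0.0
```

>>> servo_tool --targets '[{"delta_pos":[0,0,0],"delta_rot":[0,0,0]},{"delta_pos":[0,0,0],"delta_rot":[0,0,0]},{"delta_pos":[0,0,0],"delta_rot":[0,0,0]},{"delta_pos":[0,0,0],"delta_rot":[0,0,0]},{"delta_pos":[0,0,0],"delta_rot":[0,0,0]},{"delta_pos":[0,0,0],"delta_rot":[0,0,0]}]' --hand -1 --force 20

```text
time_s: 3.65
ee_pos: [0.4346, -0.3081, 0.0313]
orientation: [0.0, 0.993, -0.118, 0.0]
force: [-0.5, 0.6, 4.8]
grip_width: 0.0276
grip_force: 20.0
```

Boss gripped at 27.6 mm opening and 20 N. I'll lift and carry it above the goal.

>>> servo_tool --targets '[{"delta_pos":[0,0,0.06],"delta_rot":[0,0,0]},{"delta_pos":[0,0,0.14],"delta_rot":[0,0,0]},{"delta_pos":[0,0,0.14],"delta_rot":[0,0,0]},{"delta_pos":[0,0,0.14],"delta_rot":[0,0,0]},{"delta_pos":[0.0578,0.1363,0],"delta_rot":[0,0,0]},{"delta_pos":[0.0578,0.1363,0],"delta_rot":[0,0,0]},{"delta_pos":[0.0578,0.1363,0],"delta_rot":[0,0,0]},{"delta_pos":[0.0578,0.1363,0],"delta_rot":[0,0,0]},{"delta_pos":[0.0578,0.1363,0],"delta_rot":[0,0,0]},{"delta_pos":[0.0578,0.1363,0],"delta_rot":[0,0,0]},{"delta_pos":[0.0578,0.1363,0],"delta_rot":[0,0,0]},{"delta_pos":[0.0578,0.1363,0],"delta_rot":[0,0,0]},{"delta_pos":[0,0,0],"delta_rot":[0,0,0]},{"delta_pos":[0,0,0],"delta_rot":[0,0,0]}]'

```text
time_s: 5.4
ee_pos: [0.5497, -0.0357, 0.1514]
orientation: [0.0, 0.993, -0.118, -0.0]
force: [-0.6, 0.1, -0.2]
grip_width: 0.0275
grip_force: 20.0
```

```bash
python3 - <<'E'
from h import *
from workcell import state,snapshot
s=state();print(s['ee_pos'],s['grip_width'],s['grip_force'])
d=snapshot('wrist');cv2.imwrite('pics/w2.png',d['image'][:,:,::-1])
E
```

```text
[ 0.54971141 -0.03566742  0.15139324] 0.027500094577266362 19.999834299087524
```

View pics/w2.png

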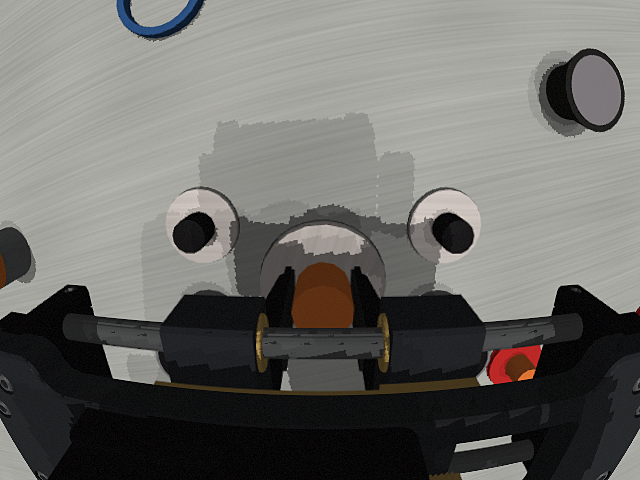

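The lid hangs level at about (322,290), evenly between the two row lids at (202,224) and (444,224). I'll lower it, decelerating towards the worktop.

>>> servo_tool --targets '[{"delta_pos":[0,0,-0.1],"delta_rot":[0,0,0]},{"delta_pos":[0,0,-0.1],"delta_rot":[0,0,0]},{"delta_pos":[0,0,-0.1],"delta_rot":[0,0,0]},{"delta_pos":[0,0,-0.08],"delta_rot":[0,0,0]},{"delta_pos":[0,0,-0.05],"delta_rot":[0,0,0]},{"delta_pos":[0,0,-0.02],"delta_rot":[0,0,0]},{"delta_pos":[0,0,-0.015],"delta_rot":[0,0,0]},{"delta_pos":[0,0,-0.009],"delta_rot":[0,0,0]},{"delta_pos":[0,0,-0.006],"delta_rot":[0,0,0]},{"delta_pos":[0,0,0],"delta_rot":[0,0,0]},{"delta_pos":[0,0,0],"delta_rot":[0,0,0]}]'

```text
time_s: 6.82
ee_pos: [0.5502, -0.0354, 0.0313]
orientation: [0.0, 0.993, -0.118, 0.0]
force: [0.1, 1.4, 1.6]
grip_width: 0.0275
grip_force: 20.0
```

The lid is touching the worktop at the same TCP height as when it was picked up. I'll release and go straight up.

>>> servo_tool --targets '[{"delta_pos":[0,0,0],"delta_rot":[0,0,0]},{"delta_pos":[0,0,0],"delta_rot":[0,0,0]},{"delta_pos":[0,0,0],"delta_rot":[0,0,0]},{"delta_pos":[0,0,0],"delta_rot":[0,0,0]},{"delta_pos":[0,0,0],"delta_rot":[0,0,0]}]' --hand 0.2

```text
time_s: 7.45
ee_pos: [0.55, -0.0354, 0.031]
orientation: [0.0, 0.993, -0.118, -0.0]
force: [0.2, -0.0, -0.5]
grip_width: 0.0568
grip_force: 0.0
```

>>> servo_tool --targets '[{"delta_pos":[0,0,0.05],"delta_rot":[0,0,0]},{"delta_pos":[0,0,0.12],"delta_rot":[0,0,0]},{"delta_pos":[0,0,0.16],"delta_rot":[0,0,0]},{"delta_pos":[0,0,0.16],"delta_rot":[0,0,0]},{"delta_pos":[0,0,0.11],"delta_rot":[0,0,0]},{"delta_pos":[0,0,0],"delta_rot":[0,0,0]}]'

```text
time_s: 8.2
ee_pos: [0.5507, -0.0355, 0.1837]
orientation: [0.0, 0.993, -0.118, 0.002]
force: [-1.1, 1.2, -0.5]
grip_width: 0.057
grip_force: 0.0
```

Now above the canister at (0.604, 0.3125), with the gripper fully open.

>>> servo_tool --targets '[{"delta_pos":[0.0216,0.1392,0],"delta_rot":[0,0,0]},{"delta_pos":[0.0216,0.1392,0],"delta_rot":[0,0,0]},{"delta_pos":[0.0216,0.1392,0],"delta_rot":[0,0,0]},{"delta_pos":[0.0216,0.1392,0],"delta_rot":[0,0,0]},{"delta_pos":[0.0216,0.1392,0],"delta_rot":[0,0,0]},{"delta_pos":[0.0216,0.1392,0],"delta_rot":[0,0,0]},{"delta_pos":[0.0216,0.1392,0],"delta_rot":[0,0,0]},{"delta_pos":[0.0216,0.1392,0],"delta_rot":[0,0,0]},{"delta_pos":[0.0216,0.1392,0],"delta_rot":[0,0,0]},{"delta_pos":[0.0216,0.1392,0],"delta_rot":[0,0,0]},{"delta_pos":[0,0,0],"delta_rot":[0,0,0]},{"delta_pos":[0,0,0],"delta_rot":[0,0,0]},{"delta_pos":[0,0,0],"delta_rot":[0,0,0]}]' --hand 1

```text
time_s: 9.82
ee_pos: [0.604, 0.3116, 0.1809]
orientation: [0.0, 0.993, -0.118, -0.0]
force: [0.9, -0.4, -0.9]
grip_width: 0.0945
grip_force: 0.0
```

```bash
python3 - <<'E'
from h import *
from workcell import state,snapshot
t=snapshot('top');pickle.dump(t,open('top1.pkl','wb'))
s=state();print(s['ee_pos'],s['qpos'][5],s['grip_width'])
d=snapshot('wrist');im=d['image']
h=cv2.cvtColor(im,cv2.COLOR_RGB2HSV).astype(int)
for b in blobs((h[...,0]>4)&(h[...,0]<19)&(h[...,1]>150)&(h[...,2]>50),100,50000):print(b,np.round(wrist_point(s,d,b[0],.073),4))
cv2.imwrite('pics/w3.png',np.hstack([cv2.resize(im,(400,300)),cv2.resize(t['image'],(400,300))])[:,:,::-1])
E
```

```text
[0.60409785 0.31166142 0.18104324] 2.187453011852142 0.09508019776396967
([630.5, 198.3], 428, [20, 27]) [0.5723 0.0268 0.073 ]
([323.0, 201.1], 205, [69, 27]) [0.6298 0.3054 0.073 ]
([324.0, 240.5], 858, [33, 32]) [0.6013 0.3116 0.073 ]
```

View pics/w3.png

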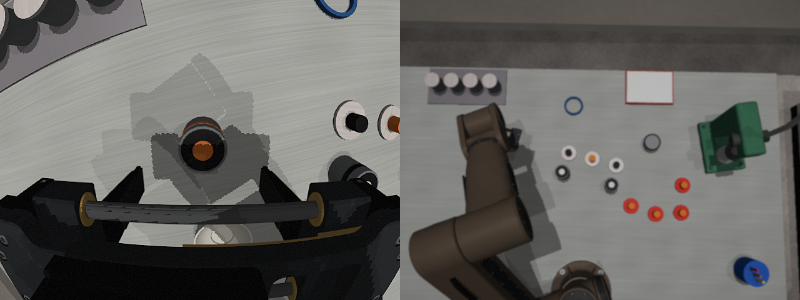

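In the left half the orange hub is at full-resolution (324,240), giving (0.6013, 0.3116) and agreeing with the top view within 3 mm. In the right half the lid sits between the black-bossed lids. I'll descend to z = 0.048 and grip at 30 N.

>>> servo_tool --targets '[{"delta_pos":[-0.005,0,-0.08],"delta_rot":[0,0,0]},{"delta_pos":[0,0,-0.1],"delta_rot":[0,0,0]},{"delta_pos":[0,0,-0.1],"delta_rot":[0,0,0]},{"delta_pos":[0,0,-0.1],"delta_rot":[0,0,0]},{"delta_pos":[0,0,-0.1],"delta_rot":[0,0,0]},{"delta_pos":[0,0,-0.05],"delta_rot":[0,0,0]},{"delta_pos":[0,0,0],"delta_rot":[0,0,0]},{"delta_pos":[0,0,0],"delta_rot":[0,0,0]}]'

```text
time_s: 10.92
ee_pos: [0.6033, 0.3127, 0.0495]
orientation: [-0.0, 0.993, -0.118, 0.001]
force: [1.0, -1.3, 0.1]
grip_width: 0.0953
grip_force: 0.0
```

>>> servo_tool --targets '[{"delta_pos":[0,0,0],"delta_rot":[0,0,0]},{"delta_pos":[0,0,0],"delta_rot":[0,0,0]},{"delta_pos":[0,0,0],"delta_rot":[0,0,0]},{"delta_pos":[0,0,0],"delta_rot":[0,0,0]},{"delta_pos":[0,0,0],"delta_rot":[0,0,0]},{"delta_pos":[0,0,0],"delta_rot":[0,0,0]},{"delta_pos":[0,0,0],"delta_rot":[0,0,0]}]' --hand -1 --force 30

```text
time_s: 11.8
ee_pos: [0.6027, 0.3125, 0.0486]
orientation: [0.0, 0.993, -0.118, -0.0]
force: [-1.1, -2.5, 2.2]
grip_width: 0.0578
grip_force: 30.0
```

Canister gripped at 57.8 mm opening and 30 N. I'll lift it and carry it above the gap.

>>> servo_tool --targets '[{"delta_pos":[0,0,0.06],"delta_rot":[0,0,0]},{"delta_pos":[0,0,0.14],"delta_rot":[0,0,0]},{"delta_pos":[0,0,0.2],"delta_rot":[0,0,0]},{"delta_pos":[0,0,0.2],"delta_rot":[0,0,0]},{"delta_pos":[-0.0561,-0.1306,0],"delta_rot":[0,0,0]},{"delta_pos":[-0.0561,-0.1306,0],"delta_rot":[0,0,0]},{"delta_pos":[-0.0561,-0.1306,0],"delta_rot":[0,0,0]},{"delta_pos":[-0.0561,-0.1306,0],"delta_rot":[0,0,0]},{"delta_pos":[-0.0561,-0.1306,0],"delta_rot":[0,0,0]},{"delta_pos":[-0.0561,-0.1306,0],"delta_rot":[0,0,0]},{"delta_pos":[-0.0561,-0.1306,0],"delta_rot":[0,0,0]},{"delta_pos":[-0.0561,-0.1306,0],"delta_rot":[0,0,0]},{"delta_pos":[-0.0561,-0.1306,0],"delta_rot":[0,0,0]},{"delta_pos":[-0.0561,-0.1306,0],"delta_rot":[0,0,0]},{"delta_pos":[0,0,0],"delta_rot":[0,0,0]},{"delta_pos":[0,0,0],"delta_rot":[0,0,0]},{"delta_pos":[0,0,0],"delta_rot":[0,0,0]}]'

```text
time_s: 13.92
ee_pos: [0.4629, -0.0132, 0.1987]
orientation: [-0.0, 0.993, -0.117, 0.0]
force: [0.9, -1.1, -2.7]
grip_width: 0.0577
grip_force: 30.0
```

On target. Lowering.

>>> servo_tool --targets '[{"delta_pos":[0,-0.002,-0.12],"delta_rot":[0,0,0]},{"delta_pos":[0,0,-0.12],"delta_rot":[0,0,0]},{"delta_pos":[0,0,-0.12],"delta_rot":[0,0,0]},{"delta_pos":[0,0,-0.11],"delta_rot":[0,0,0]},{"delta_pos":[0,0,-0.06],"delta_rot":[0,0,0]},{"delta_pos":[0,0,-0.03],"delta_rot":[0,0,0]},{"delta_pos":[0,0,-0.015],"delta_rot":[0,0,0]},{"delta_pos":[0,0,-0.012],"delta_rot":[0,0,0]},{"delta_pos":[0,0,-0.009],"delta_rot":[0,0,0]},{"delta_pos":[0,0,-0.004],"delta_rot":[0,0,0]},{"delta_pos":[0,0,0],"delta_rot":[0,0,0]},{"delta_pos":[0,0,0],"delta_rot":[0,0,0]}]'

```text
time_s: 15.42
ee_pos: [0.4626, -0.0144, 0.0487]
orientation: [0.0, 0.993, -0.118, 0.0]
force: [-0.6, -0.4, -1.6]
grip_width: 0.0573
grip_force: 30.0
```

Same height as at pick-up, so I'll open partway (about 77 mm), rise, and move back clear for a final look.

>>> servo_tool --targets '[{"delta_pos":[0,0,-0.001],"delta_rot":[0,0,0]},{"delta_pos":[0,0,0],"delta_rot":[0,0,0]},{"delta_pos":[0,0,0],"delta_rot":[0,0,0]},{"delta_pos":[0,0,0],"delta_rot":[0,0,0]},{"delta_pos":[0,0,0],"delta_rot":[0,0,0]}]' --hand 0.6

```text
time_s: 16.05
ee_pos: [0.4626, -0.0144, 0.0483]
orientation: [0.0, 0.993, -0.118, 0.0]
force: [-0.2, -0.0, -0.2]
grip_width: 0.0762
grip_force: 0.0
```

>>> servo_tool --targets '[{"delta_pos":[0,0,0.04],"delta_rot":[0,0,0]},{"delta_pos":[0,0,0.1],"delta_rot":[0,0,0]},{"delta_pos":[0,0,0.16],"delta_rot":[0,0,0]},{"delta_pos":[0,0,0.2],"delta_rot":[0,0,0]},{"delta_pos":[0,0,0.2],"delta_rot":[0,0,0]},{"delta_pos":[0,0.15,0],"delta_rot":[0,0,0]},{"delta_pos":[0,0.15,0],"delta_rot":[0,0,0]},{"delta_pos":[0,0.15,0],"delta_rot":[0,0,0]},{"delta_pos":[0,0.15,0],"delta_rot":[0,0,0]},{"delta_pos":[0,0.15,0],"delta_rot":[0,0,0]},{"delta_pos":[0,0.15,0],"delta_rot":[0,0,0]},{"delta_pos":[0,0.15,0],"delta_rot":[0,0,0]},{"delta_pos":[0,0.15,0],"delta_rot":[0,0,0]},{"delta_pos":[0,0.15,0],"delta_rot":[0,0,0]},{"delta_pos":[0,0,0],"delta_rot":[0,0,0]},{"delta_pos":[0,0,0],"delta_rot":[0,0,0]}]'

```text
time_s: 18.05
ee_pos: [0.4623, 0.3226, 0.2236]
orientation: [0.0, 0.993, -0.118, -0.0]
force: [0.3, -0.7, 0.3]
grip_width: 0.0764
grip_force: 0.0
```

```bash
python3 - <<'E'
from h import *
from workcell import state,snapshot
s=state();print(s['time_s'],s['ee_pos'])
t=snapshot('top');im=t['image']
m=masks(im)
h=cv2.cvtColor(im,cv2.COLOR_RGB2HSV).astype(int);H,S,V=h[...,0],h[...,1],h[...,2]
o=((H>=4)&(H<=19)&(S>130)&(V>70));w=(V>110)&(S<60)
for b in blobs(o[220:320,220:440],20):u=np.add(b[0],(220,220));print('orange',u,b[1],np.round(plane(t,u,.072),4),np.round(plane(t,u,.036),4))
for b in blobs(m['black'][220:320,220:440],20):u=np.add(b[0],(220,220));print('black',u,b[1])
cv2.imwrite('pics/t2.png',cv2.resize(im[210:330,220:380],(800,600),interpolation=2)[:,:,::-1])
E
```

```text
18.05 [0.46225946 0.32261726 0.22357139]
orange [307.1 252.9] 71 [ 0.5449 -0.035   0.072 ] [ 0.5495 -0.0345  0.036 ]
orange [298.  284.1] 99 [ 0.4642 -0.0133  0.072 ] [ 0.4669 -0.0123  0.036 ]
black [269.2 244.1] 53
black [345.8 263.6] 45
black [258.7 274.6] 101
black [298.  284.3] 100
black [338.1 295.4] 89
```

View pics/t2.png

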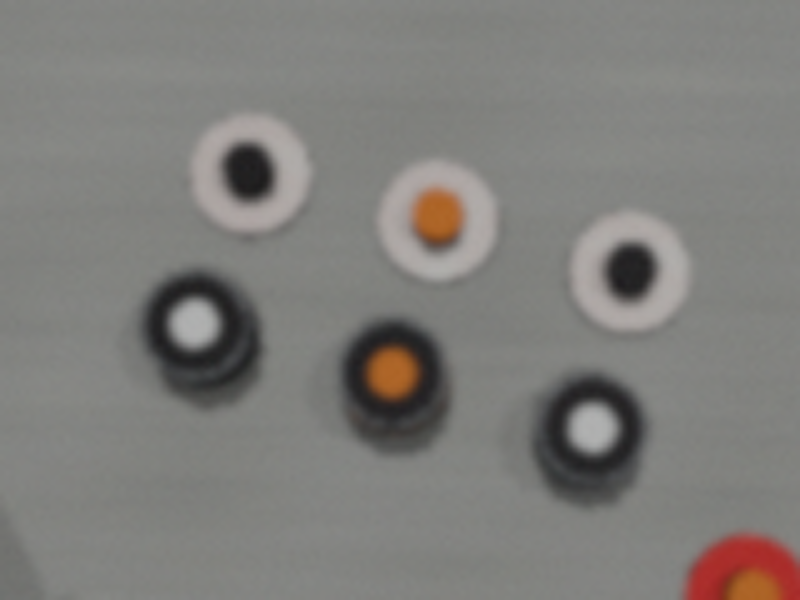

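The canister's hub, at crop (393,373), and the lid's boss, at (438,215), are in line with the row. Both are within about 2 mm of their midpoints, and the row pieces haven't moved. Handing in.

```bash
python3 -c "
from workcell import finish_job
print(finish_job())"
```

```text
the job is handed in; nothing more can be done
None
```

I stood the orange canister and laid the orange-bossed lid at the middle of their row gaps, each within about 2 mm by the final top view, and handed the job in at about 18 s; the hand-in returned no verdict.

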